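# Gauge the bore of a registered block and present the rod tip

### The arm

A 7-joint arm with a two-finger parallel gripper is mounted at the origin on a cart in front of the work surface, level with it; the furniture and walls round the work are solid. World frame = base frame: x ahead of the robot, y to its left, z up, the work surface at z = 0. Lengths are in m, angles in rad, forces in N, time in s.
With the tool pointing down it reaches from about 0.425 to 0.925 m from the base axis. Payload 6.8 kg.
Tool frame: the origin (TCP) lies on the centre line of the jaws, within the pads' length; the fingertips stand 14 mm ahead of it and the grasp point (between the pads) lies 5 mm behind it (r.tips_ahead is the distance from the TCP to the fingertips, in m); z points along the fingers, y is the line along which they close (so a half turn about z gives the same grasp; the last joint's range is limited). The gripper opens to 85 mm and grips with 20 to 120 N. Pads are 22 mm wide; open, the fingers measure 114 mm over their backs; the gripper's body (76 mm by 85 mm) begins 54 mm behind the grasp point. The pads swing forward as they close: fully open they stand 13 mm farther back than shut.
Start: joints at [1.219, 0.477, 0.022, 1.555, -0.011, 1.109, -0.083], TCP at [0.163, -0.655, 0.245] pointing down, gripper open.
Joint ranges: [-2.96, 2.96], [-0.34, 2.1], [-1.41, 1.46], [0.24, 2.44], [-1.37, 4.51], [0.17, 1.92], [-2.96, 2.96]. Speed limits (rad/s): [2.39, 2.39, 3.14, 3.14, 3.14, 3.14, 3.14].

### API

Orientations are given as a rotation vector (axis times angle).
In Python, from bench import r, eyes gives the robot as it stands.
- The arm moves only by the tool step_arm, never from a script. Its argument "rows" is a list of rows, each a list of 6 numbers: the shift along the world's x, y, z in units of 60 cm (1.0 is 60 cm), then the turn, a rotation vector about the world's x, y, z in units of pi rad (1.0 is pi rad). In form: [[x, y, z, rx, ry, rz], ...]. A call has 1 to 5 rows; each row is the pose to reach, as a shift and turn from the pose commanded when the call began, turning the shorter way round; what a row does not reach only later rows make up. A row lasts 1/12 s, in which the tool goes at most 41.7 mm and 7.16 degrees, less where a joint would pass 70% of its speed; a pose out of reach is approached as far as the arm can. A call with a number of a shift or a turn outside -1 to 1 is refused whole. A call with a gripper value outside its range is refused whole. "jaw" is the closure, from 0 (fully open) to 1 (shut), set as the call begins (left out, the last holds). The fingers move at their own pace and stop on an object; "squeeze" is the grip in N (left out, the last holds). Time passes only in rows, so rows that repeat a pose let the fingers close. It gives the time, the measured TCP pose, the force, the opening and the grip force at its end, in the units of the state.
- r.get_obs(): the state, without advancing time (a new reading comes with each control period).
- eyes.grab_frame(name): name is "scene" or "side" or "wrist"; returns the picture (384x512x3 uint8, red, green, blue); there is no depth.
- eyes.camera_info(name): a dict with "mtx" (3x3 intrinsics, pixels), "extrinsics" (4x4, takes a point from camera to world coordinates); the wrist camera has in their place "tool_from_camera" (4x4, takes a point from camera to tool coordinates, whose origin is the TCP and whose axes are the flange's). Camera axes: x right, y down, z forward; pixel columns grow to the right and rows downward; lengths in m; the calibration is good to about 2 mm. A picture is of the moment at which its call begins: read the wrist's pose just before it. camera_info takes no time and is no camera call.
- r.hand_in(): hands the job in; it is judged then, once.
The state is a dict: "clock": time; "joints": joint angles; "qvel": joint speeds; "tau": joint torques, N m; "tcp_pos": TCP position; "orientation": TCP orientation; "contact_force": force on the tool from outside, world axes, zero at the start; "moment": the same for the moment, N m; "grip_width": finger opening in m; "gripper_force": force on a finger pad.
Only numpy, scipy, OpenCV 4.12 (cv2) and the standard library are available. Lean on these libraries where they do the work, as an engineer would, in place of code of your own. Each camera call takes 0.05 s, during which the arm holds its last target. There are 200 camera calls.

### The job

On the drill jig, slide the drilled block along the plate, without lifting it, until it sits square and flush against both the guide wall and the side fence; then take the gauge rod from its wooden rest, slide it gently through the guide tube into the block's bore until its collar stops against the mouth of the tube, and draw it straight out again with the block still in place. Finish still holding the rod in the gripper, level and motionless, with its tip a finger's width or two (about 25 mm) in front of the crossing of the two lines on the reading screen and nothing but the gripper touching it; do not put it down, and leave the other tools on the table where they lie.

Things in the scene. Friction and masses are not known exactly. Their poses are not given: they have to be found in the camera images.
- jig: Fixed low steel drill jig. Origin: on the table under it; z up. Base plate 8 mm thick, x = -56 to +70, y = -60 to +60 mm. At the -x end stands the guide wall with the guide tube, along the +y side the side fence.
- wall_stop (a point): Middle of the foot of the guide wall's stop face, at (-30, 4, 8) mm in the jig frame; axes as the jig. The face looks along +x and spans y = -24 to +32 mm; the wall is 26 mm thick (to x = -56 mm), its top 60 mm above the table.
- fence_stop (a point): Middle of the foot of the side fence's stop face, at (4, 30, 8) mm in the jig frame; axes as the jig. The face looks along -y and spans x = -30 to +38 mm; the fence is 14 mm thick, its top 34 mm above the table.
- tube_mouth (a point): Centre of the guide tube's mouth, on its axis, where the collar stops: (-68, 8, 44) mm in the jig frame, axes as the jig; the rod goes in along +x. The lip, 25 mm in outer diameter, stands 12 mm out of the guide wall beyond the plate's edge; bore 14 mm wide for the first 12 mm, then 11.5 mm.
- block_home (a point): Point of the jig where the block's origin lies when the block is home against both stops: in the jig frame at (-5, 8, 8) mm, axes as the jig.
- block: Loose aluminium block, 50 (x) x 44 (y) x 48 mm (z), 0.2 to 0.42 kg, standing on the jig's plate. Origin: centre of its underside. A blind bore, 13 mm wide, 45 mm deep, opens in its -x face on the middle line, 36 mm above the underside. Home, its axes are parallel to the jig's. It starts 10 to 30 mm short of each stop, turned up to 14 degrees.
- gauge_rod: Loose steel rod, 162 mm long, about 0.11 kg. Origin: on its axis in the collar's front face; +x to the tip. Shank 9 mm thick, x = 0 to 74 mm, bevelled tip; collar 26 mm wide, x = -8 to 0; square handle 14 x 14 mm, x = -88 to -8 mm (flats face y and z). Balances about 25 mm behind the collar face. Starts level in its rest, axis 48 mm above the table.
- rod_tip (a point): Tip of the gauge rod, 74 mm in front of the collar face, on the axis; axes as the rod.
- rod_grip (a point): Point on the axis of the rod's handle, 40 mm behind the collar's front face, a good place to take it across the 14 mm width; axes as the rod. The rod is free on both sides here.
- rod_rest: Fixed wooden rest, foot 160 x 50 x 6 mm along its x. Origin: centre of the underside. Two posts 8 mm thick at x = -68 mm (under the handle end) and x = +56 mm (under the shank) with notches; lift the rod straight up at least 15 mm to clear the notches.
- screen: Fixed reading screen: a pale square plate, 78 x 78 mm with its frame, upright on a post, spanning 91 to 169 mm above the table; foot 70 x 90 x 10 mm, from x = -23 to +47 mm. Origin: on the table under the front face of the plate; the face looks along -x (toward the robot).
- screen_cross (a point): Crossing of the level and the upright dark line, on the front face of the screen, 130 mm above the table; axes as the screen (-x out of the face, y along the level line).
- punch: Loose bystander: steel punch 150 mm long and 9 mm thick, lying near the front edge of the table. Leave it.
- oilstone: Loose bystander: oilstone 156 x 50 x 25 mm, on the right. Leave it.
- graver_b: Loose bystander: graver with a turned wooden handle, 169 mm long, 42 mm high, behind on the left. Leave it.
- graver_s: Loose bystander: small graver with a wooden handle, 118 mm long, 30 mm high, on the right. Leave it.
- chasing_hammer: Loose bystander: chasing hammer 249 mm long, 38 mm high, near the front edge. Leave it.
Mind the look-alikes: they are no part of the job. There is more than one size of the gauge_rod; the one meant has the size given above.

How it is judged:
By the outcome, as a careful person would: the job done as asked, in the order asked, and still so for the second after the job is handed in, while the arm keeps its last pose, push and grip.
It also fails if it takes over 72 s, if anything falls off the work surface, if the arm or the gripper's body presses on something with over 40 N, if the wrist force passes 120 N, or if a joint passes its speed limit or range.

## Working session

There is one attempt and no reset: what is moved stays moved. The work goes in short steps, Python scripts to look and compute and a tool call to move; the robot and the scene stay as the last step left them, time stands still between calls to the robot, and variables do not carry over. Pictures are saved under pics/ and viewed, at most 10 in all, crops included, and the job is handed in when it is done.

Besides the shell and the picture viewer there is one more tool, called after "Emit:" as a command line: name --pt "numbers of a row" for each row, then --argument value for the rest. step_arm: Moves the arm, as the interface text tells. Shifts and turns lie within -1 to 1; 1 stands for 60 cm of shift or pi rad of turn. Its arguments: {"type":"object","properties":{"rows":{"type":"array"},"jaw":{"type":"number"},"squeeze":{"type":"number"}},"required":["rows"]}

```bash
ls; mkdir -p pics
python3 - <<'E'
from bench import r, eyes
import cv2, numpy as np
np.set_printoptions(precision=4,suppress=True)
for n in ("scene","side"):
    im=eyes.grab_frame(n); cv2.imwrite(f"pics/{n}0.png",cv2.resize(im[:,:,::-1],(800,600),interpolation=cv2.INTER_CUBIC))
    cv2.imwrite(f"pics/{n}_raw0.png",im[:,:,::-1])
for n in ("scene","side","wrist"): print(n,eyes.camera_info(n))
print(r.get_obs())
E
```

```text
pics
scene {'mtx': array([[385.359 ,   0.    , 248.3942],
       [  0.    , 385.359 , 195.0259],
       [  0.    ,   0.    ,   1.    ]]), 'extrinsics': array([[-0.4704, -0.3795,  0.7967, -0.3824],
       [-0.8824,  0.2116, -0.4202,  0.4174],
       [-0.0091, -0.9007, -0.4344,  0.5832],
       [ 0.    ,  0.    ,  0.    ,  1.    ]])}
side {'mtx': array([[490.5785,   0.    , 251.7491],
       [  0.    , 490.5785, 188.904 ],
       [  0.    ,   0.    ,   1.    ]]), 'extrinsics': array([[ 0.9958, -0.0512,  0.0753,  0.4075],
       [-0.0892, -0.3806,  0.9204, -1.444 ],
       [-0.0185, -0.9233, -0.3836,  0.6644],
       [ 0.    ,  0.    ,  0.    ,  1.    ]])}
wrist {'mtx': array([[270.9903,   0.    , 259.7754],
       [  0.    , 270.9903, 190.8862],
       [  0.    ,   0.    ,   1.    ]]), 'tool_from_camera': array([[-0.0009, -0.9619, -0.2735,  0.0679],
       [ 1.    , -0.0006, -0.0011,  0.0008],
       [ 0.0009, -0.2735,  0.9619, -0.1285],
       [ 0.    ,  0.    ,  0.    ,  1.    ]])}
{'clock': 0.1, 'joints': array([ 1.2189,  0.4777,  0.0223,  1.5563, -0.0115,  1.1093, -0.0831]), 'qvel': array([-0.0011, -0.0018, -0.002 , -0.0032, -0.0002, -0.0016, -0.0001]), 'tau': array([  0.0039, -59.7761,   1.6133, -28.1952,   0.0128,   0.0051,
         0.    ]), 'tcp_pos': array([ 0.1628, -0.6546,  0.2444]), 'orientation': array([-3.1167, -0.3819,  0.0005]), 'contact_force': array([0.4375, 0.1447, 0.6389]), 'moment': array([0.075 , 0.0217, 0.002 ]), 'gripper_force': 0.0, 'grip_width': 0.08577559017523664}
```

View pics/scene0.png

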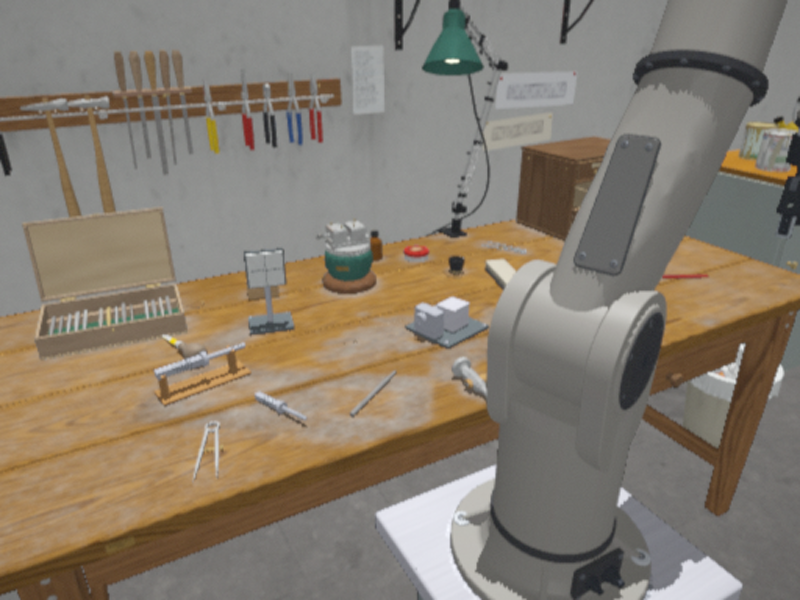

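View pics/side0.png

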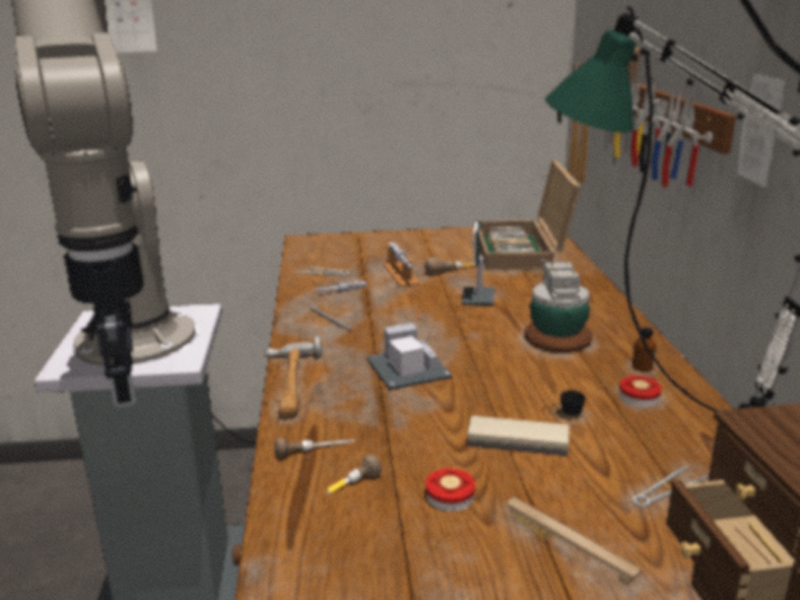

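```bash
cat > h.py <<'E'
from bench import r, eyes
import cv2, numpy as np
from scipy.spatial.transform import Rotation as R
np.set_printoptions(precision=4,suppress=True)
def cam(n,o=None):
    c=eyes.camera_info(n)
    if n!="wrist": return c["mtx"],c["extrinsics"]
    o=o or r.get_obs(); T=np.eye(4); T[:3,:3]=R.from_rotvec(o["orientation"]).as_matrix(); T[:3,3]=o["tcp_pos"]
    return c["mtx"],T@c["tool_from_camera"]
def onplane(KE,uv,z):
    K,E=KE; d=E[:3,:3]@np.linalg.solve(K,[uv[0],uv[1],1]); return E[:3,3]+d*(z-E[2,3])/d[2]
def proj(KE,P):
    K,E=KE; P=np.atleast_2d(P); q=(P-E[:3,3])@E[:3,:3]@K.T; return q[:,:2]/q[:,2:]
def save(n,name,crop=None,s=None):
    o=r.get_obs(); im=eyes.grab_frame(n); cv2.imwrite(f"pics/{name}_raw.png",im[:,:,::-1]); np.savez(f"pics/{name}.npz",K=cam(n,o)[0],E=cam(n,o)[1])
    cv2.imwrite(f"pics/{name}.png",cv2.resize(im[:,:,::-1],(800,600),interpolation=cv2.INTER_CUBIC)); return o
E
python3 - <<'E'
from h import *
s=.64
for n,l in (("scene",[("jigL",(405,327),.008),("jigF",(450,343),.008),("jigR",(487,325),.008),("restL",(160,400),.0),("restR",(248,375),0),("rodL",(160,370),.048),("rodR",(243,347),.048),("scrfoot",(270,323),.01),("screen",(265,270),.13)]),
 ("side",[("jigL",(368,360),.008),("jigF",(388,385),.008),("jigR",(450,375),.008),("rodnear",(408,272),.048),("rodfar",(392,246),.048),("scrfoot",(478,297),.01)])):
  for k,uv,z in l: print(n,k,onplane(cam(n),np.array(uv)*s,z))
E
python3 -c "
import cv2
a=cv2.imread('pics/scene_raw0.png');b=cv2.imread('pics/side_raw0.png')
x=cv2.resize(a[205:275,90:200],(800,509),interpolation=cv2.INTER_CUBIC)
cv2.imwrite('pics/rodcrop.png',x)"
```

```text
scene jigL [ 0.5633 -0.1199  0.008 ]
scene jigF [ 0.4632 -0.1635  0.008 ]
scene jigR [ 0.4894 -0.2711  0.008 ]
scene restL [0.5479 0.364  0.    ]
scene restR [0.5529 0.211  0.    ]
scene rodL [0.563  0.3536 0.048 ]
scene rodR [0.5719 0.2092 0.048 ]
scene scrfoot [0.711  0.1174 0.01  ]
scene screen [0.7068 0.1173 0.13  ]
side jigL [ 0.4617 -0.1752  0.008 ]
side jigF [ 0.4908 -0.2739  0.008 ]
side jigR [ 0.6034 -0.2513  0.008 ]
side rodnear [0.5735 0.1666 0.048 ]
side rodfar [0.5535 0.3521 0.048 ]
side scrfoot [0.7199 0.091  0.01  ]
```

View pics/rodcrop.png

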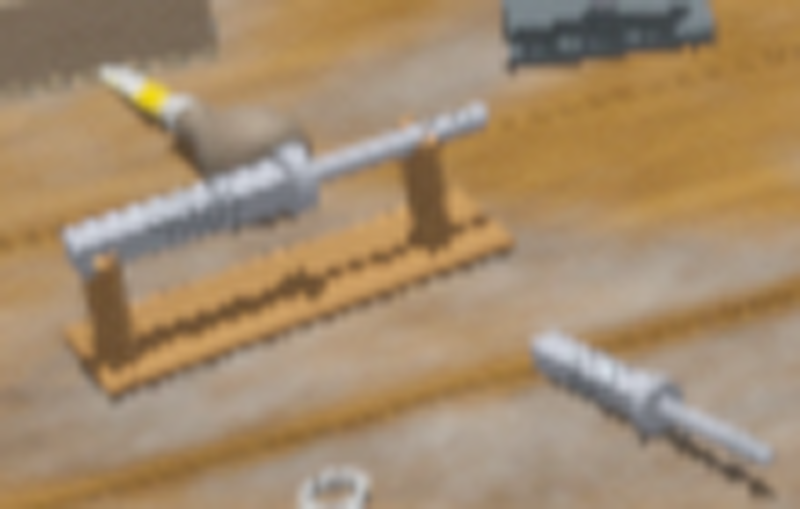

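In the crop the rod in the rest (handle at crop 70,240, collar ~300,180, tip ~485,115) has the long dimensions; the one lying on the table (540–770, 350–455) is the shorter look-alike. The rod points toward world −y, like the jig's +x. I'll go look at the jig.

Emit:
step_arm --pt "0.04 0.05 0 0 0 0.033" --pt "0.08 0.1 0 0 0 0.066" --pt "0.12 0.15 0 0 0 0.1" --pt "0.16 0.2 0 0 0 0.134" --pt "0.2 0.25 0 0 0 0.167" --jaw 0

```text
clock: 0.52
tcp_pos: [0.2836, -0.5033, 0.245]
orientation: [-2.909, -1.185, 0.0]
contact_force: [1.2, -0.6, 0.6]
grip_width: 0.0854
gripper_force: 0.0
```

Emit:
step_arm --pt "0.04 0.05 0 0 0 0.033" --pt "0.08 0.1 0 0 0 0.066" --pt "0.12 0.15 0 0 0 0.1" --pt "0.16 0.2 0 0 0 0.134" --pt "0.2 0.25 0 0 0 0.167"

```text
clock: 0.93
tcp_pos: [0.4035, -0.3533, 0.2451]
orientation: [-2.502, -1.899, 0.0]
contact_force: [0.5, -0.8, 0.6]
grip_width: 0.0856
gripper_force: 0.0
```

Emit:
step_arm --pt "0.04 0.05 0 0 0 0.033" --pt "0.08 0.1 0 0 0 0.066" --pt "0.12 0.15 0 0 0 0.1" --pt "0.16 0.2 0 0 0 0.134" --pt "0.2 0.25 0 0 0 0.166"

```text
clock: 1.35
tcp_pos: [0.5235, -0.2035, 0.2451]
orientation: [-1.928, -2.48, 0.0]
contact_force: [-0.9, -1.4, 0.4]
grip_width: 0.0856
gripper_force: 0.0
```

Emit:
step_arm --pt "0 0 0 0 0 0" --pt "0 0 0 0 0 0"

```text
clock: 1.52
tcp_pos: [0.524, -0.2023, 0.245]
orientation: [-1.928, -2.479, -0.002]
contact_force: [0.3, -0.9, -0.3]
grip_width: 0.0855
gripper_force: 0.0
```

Run:
```python
from h import *
o=save("wrist","w1"); print(o["clock"],o["joints"],o["tcp_pos"],o["orientation"])
```

```text
1.5167 [ 0.6662  0.3365 -0.5056  1.8029  0.184   1.0494  0.3408] [ 0.524  -0.2023  0.245 ] [-1.9283 -2.4791 -0.0016]
```

View pics/w1.png

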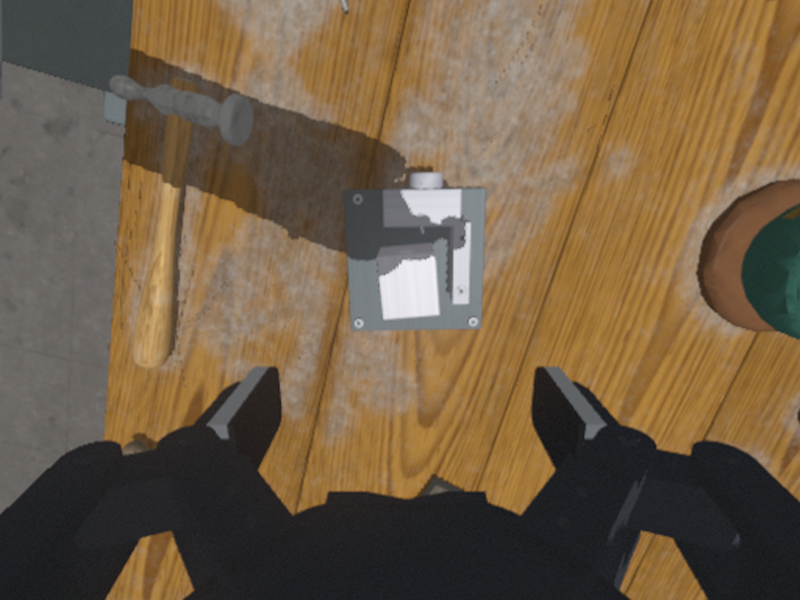

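The wrist picture shows the jig at about (415,258): plate corners (344,190), (485,186), (480,327), (350,330). The tube is at the top (426,180) and the fence on the right. The block top has corners (378,262), (436,256), (440,315), (384,320). A subpixel fit needs a crop.

```bash
python3 -c "
import cv2
a=cv2.imread('pics/w1_raw.png'); cv2.imwrite('pics/w1c.png',cv2.resize(a[105:217,213:318],None,fx=5.35,fy=5.35,interpolation=cv2.INTER_CUBIC))"
```

```text
(no output)
```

View pics/w1c.png

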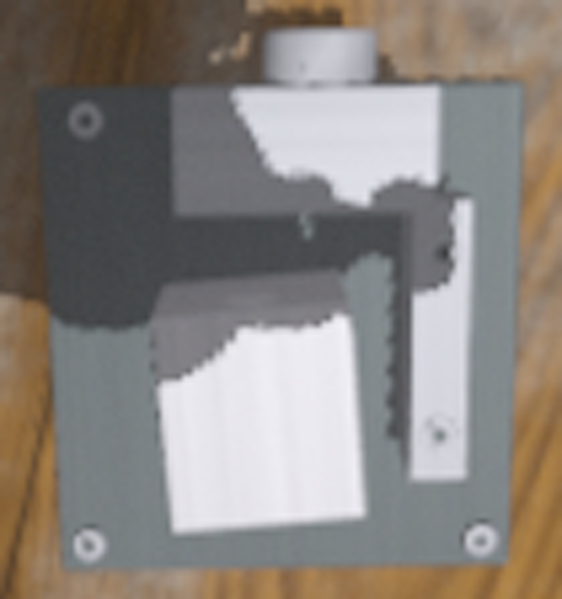

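```bash
cat > fit.py <<'E'
from h import *
from scipy.optimize import least_squares
def fit(KE,P,uv,g):
    P=np.array(P)/1000; uv=np.array(uv)
    f=lambda p:(proj(KE,np.c_[P[:,:2]@np.array([[np.cos(p[2]),np.sin(p[2])],[-np.sin(p[2]),np.cos(p[2])]])+p[:2],P[:,2]])-uv).ravel()
    s=least_squares(f,g); return s.x,f(s.x).reshape(-1,2)
E
python3 - <<'E'
from fit import *
d=np.load("pics/w1.npz"); KE=(d["K"],d["E"])
c=lambda L:(np.array(L)+.5)/5.35-.5+[213,105]
P=[(-56,-60,8),(-56,60,8),(70,60,8),(70,-60,8),(-56,-24,60),(-56,32,60),(-30,-24,60),(38,44,34),(38,30,34)]
j,e=fit(KE,P,c([(38,88),(522,85),(510,566),(65,568),(172,87),(440,87),(172,215),(468,480),(410,480)]),[.53,-.2,-1.4])
print(j,np.degrees(j[2]));print(e)
b,e=fit(KE,[(25,-22,56),(25,22,56),(-25,22,56),(-25,-22,56),(-25,-22,8),(-25,22,8)],c([(173,532),(366,516),(350,313),(153,325),(160,287),(345,270)]),[.53,-.2,-1.4])
print(b,np.degrees(b[2]));print(e)
Rj=np.array([[np.cos(j[2]),-np.sin(j[2])],[np.sin(j[2]),np.cos(j[2])]])
print("block in jig",Rj.T@(b[:2]-j[:2]), "home world",j[:2]+Rj@[-.005,.008],"mouth",j[:2]+Rj@[-.068,.008])
print(Rj)
E
```

```text
[ 0.529  -0.1957 -1.3092] -75.00953093538939
[[-0.4317 -0.255 ]
 [ 1.0019 -1.0156]
 [-0.0637  0.0996]
 [-0.6859  0.8344]
 [-0.0485  0.5173]
 [-0.1846 -0.2004]
 [ 0.609  -0.0231]
 [-0.218   0.0423]
 [-0.0914  0.1862]]
[ 0.5274 -0.214  -1.242 ] -71.16304501010521
[[ 0.2648  0.5507]
 [-0.2526  0.7942]
 [ 0.2    -1.3774]
 [-0.0254 -0.6386]
 [ 0.9928  0.1441]
 [-1.2026  0.6994]]
block in jig [ 0.0173 -0.0062] home world [ 0.5354 -0.1888] mouth [ 0.5191 -0.1279]
[[ 0.2587  0.966 ]
 [-0.966   0.2587]]
```

Emit:
step_arm --pt "0.001 -0.004 -0.05 0 0 0.004" --pt "0.003 -0.01 -0.115 0 0 0.004" --pt "0.005 -0.018 -0.18 0 0 0.004" --pt "0.0057 -0.0195 -0.23 0 0 0.0041" --pt "0.0057 -0.0195 -0.25 0 0 0.0041"

```text
clock: 1.98
tcp_pos: [0.5223, -0.2185, 0.0909]
orientation: [-1.92, -2.478, 0.006]
contact_force: [-0.9, -0.2, 0.2]
grip_width: 0.0854
gripper_force: 0.0
```

Emit:
step_arm --pt "0 0 0 0 0 0" --pt "0 0 0 0 0 0"

```text
clock: 2.15
tcp_pos: [0.5262, -0.2176, 0.0958]
orientation: [-1.921, -2.486, 0.001]
contact_force: [0.3, -0.6, -0.2]
grip_width: 0.0854
gripper_force: 0.0
```

Run:
```python
from h import *
o=save("wrist","w2"); print(o["clock"],o["joints"],o["tcp_pos"],o["orientation"])
o=r.get_obs(); print(o["tcp_pos"],o["contact_force"],r.tips_ahead)
```

```text
2.15 [ 0.6238  0.5297 -0.4404  1.909   0.3147  0.7709  0.2632] [ 0.5262 -0.2176  0.0958] [-1.9207 -2.4859  0.0005]
[ 0.5272 -0.2175  0.0969] [-0.2337  0.434  -0.0151] 0.014
```

View pics/w2.png

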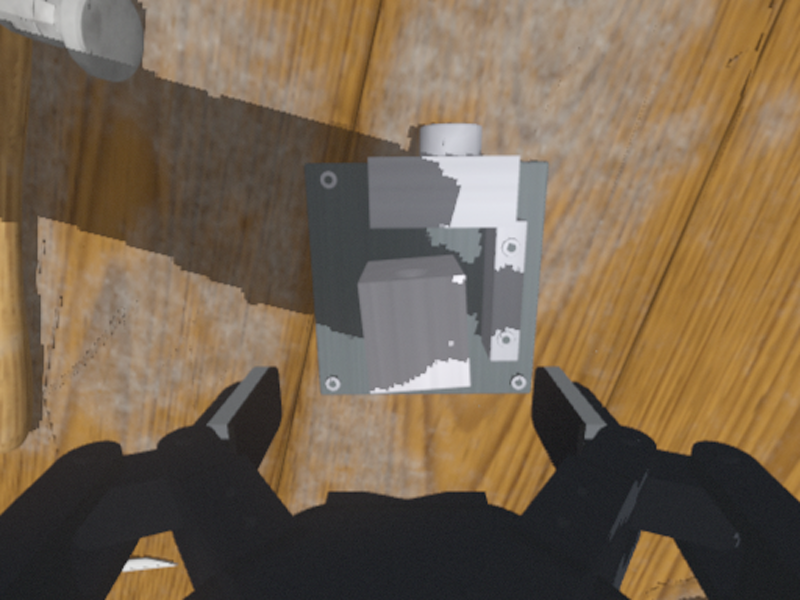

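The jig and block are closer now. Plate corners are (305,163), (548,160), (533,392), (322,395), and the block top is (359,284), (463,280), (471,386), (370,392). Refitting.

Run:
```python
from fit import *
d=np.load("pics/w2.npz"); KE=(d["K"],d["E"])
c=lambda L:(np.array(L)+.5)/1.5625-.5
P=[(-56,-60,8),(-56,60,8),(70,60,8),(70,-60,8),(-56,-24,60),(-56,32,60),(-30,-24,60),(38,44,34),(38,30,34)]
j,e=fit(KE,P,c([(305,163),(548,160),(533,392),(322,395),(368,157),(520,155),(370,228),(519,360),(491,360)]),[.53,-.2,-1.4])
print(j,np.degrees(j[2]));print(e)
b,e=fit(KE,[(25,-22,56),(25,22,56),(-25,22,56),(-25,-22,56),(-25,-22,8),(-25,22,8)],c([(370,392),(471,386),(463,280),(359,284),(368,262),(455,255)]),[.53,-.2,-1.4])
print(b,np.degrees(b[2]));print(e)
Rj=np.array([[np.cos(j[2]),-np.sin(j[2])],[np.sin(j[2]),np.cos(j[2])]])
print("block in jig",Rj.T@(b[:2]-j[:2]), "home world",j[:2]+Rj@[-.005,.008],"mouth",j[:2]+Rj@[-.068,.008])
print(Rj); print(r.get_obs()["tcp_pos"])
```

```text
[ 0.5299 -0.1953 -1.3013] -74.55699070452582
[[-1.1421  0.1425]
 [ 1.2629 -0.4793]
 [-0.1377  0.6378]
 [-0.4327  0.5666]
 [-0.1587 -0.148 ]
 [-0.0637 -0.4407]
 [ 0.2923 -0.0885]
 [ 0.3837  0.1843]
 [-0.0942  0.442 ]]
[ 0.5278 -0.2134 -1.2443] -71.29047437255657
[[ 0.0053  1.193 ]
 [-0.8209  0.8698]
 [ 1.8296 -2.2032]
 [-0.4215  0.0862]
 [ 0.2748 -0.0639]
 [-1.1033  0.5339]]
block in jig [ 0.0169 -0.0068] home world [ 0.5363 -0.1883] mouth [ 0.5195 -0.1276]
[[ 0.2663  0.9639]
 [-0.9639  0.2663]]
[ 0.5272 -0.2175  0.0969]
```

Emit:
step_arm --pt "0.001 0.006 -0.025 0 0 0.003" --pt "0.001 0.006 -0.05 0 0 0.003" --pt "0.001 0.006 -0.0715 0 0 0.003" --pt "0.001 0.006 -0.0715 0 0 0.003" --pt "0.001 0.006 -0.0715 0 0 0.003"

```text
clock: 2.62
tcp_pos: [0.5273, -0.2134, 0.0531]
orientation: [1.907, 2.496, -0.0]
contact_force: [0.8, 0.4, 0.4]
grip_width: 0.0853
gripper_force: 0.0
```

Emit:
step_arm --pt "0 0 0 0 0 0" --pt "0 0 0 0 0 0" --pt "0 0 0 0 0 0" --pt "0 0 0 0 0 0" --pt "0 0 0 0 0 0" --jaw 1 --squeeze 20

```text
clock: 3.03
tcp_pos: [0.5278, -0.2133, 0.0535]
orientation: [1.906, 2.495, 0.001]
contact_force: [-0.3, 1.0, 5.4]
grip_width: 0.0439
gripper_force: 19.8
```

Emit:
step_arm --pt "0 0 0 0 0 0" --pt "0 0 0 0 0 0" --pt "0 0 0 0 0 0" --pt "0 0 0 0 0 0" --pt "0 0 0 0 0 0"

```text
clock: 3.45
tcp_pos: [0.5278, -0.2133, 0.0535]
orientation: [1.906, 2.495, 0.001]
contact_force: [-0.7, 0.3, 5.7]
grip_width: 0.0438
gripper_force: 19.8
```

Emit:
step_arm --pt "0.002 0.007 0 0 0 0" --pt "0.004 0.014 0 0 0 0" --pt "0.006 0.021 0 0 0 0" --pt "0.008 0.028 0 0 0 0" --pt "0.011 0.0358 0 0 0 0"

```text
clock: 3.87
tcp_pos: [0.5338, -0.1941, 0.0535]
orientation: [1.908, 2.493, -0.003]
contact_force: [-1.4, -6.0, 5.6]
grip_width: 0.0443
gripper_force: 19.5
```

Emit:
step_arm --pt "-0.0004 0.0016 0 0 0 0" --pt "-0.0008 0.0032 0 0 0 0" --pt "-0.0012 0.0044 0 0 0 0" --pt "-0.0012 0.0044 0 0 0 0"

```text
clock: 4.2
tcp_pos: [0.5341, -0.1907, 0.0535]
orientation: [1.906, 2.493, 0.0]
contact_force: [0.9, -5.0, 6.0]
grip_width: 0.0444
gripper_force: 20.4
```

Emit:
step_arm --pt "-0.0005 0.0016 0 0 0 0" --pt "-0.0009 0.0032 0 0 0 0" --pt "-0.0009 0.0032 0 0 0 0"

```text
clock: 4.45
tcp_pos: [0.5335, -0.19, 0.0536]
orientation: [1.907, 2.491, -0.001]
contact_force: [2.1, -7.9, 5.4]
grip_width: 0.044
gripper_force: 19.4
```

Emit:
step_arm --pt "-0.0004 0.0016 0 0 0 0" --pt "-0.0004 0.0016 0 0 0 0" --pt "-0.0004 0.0016 0 0 0 0"

```text
clock: 4.7
tcp_pos: [0.5333, -0.1896, 0.0536]
orientation: [1.907, 2.491, -0.002]
contact_force: [1.7, -8.2, 6.0]
grip_width: 0.0438
gripper_force: 19.5
```

Emit:
step_arm --pt "-0.0004 0.0016 0 0 0 0" --pt "-0.0004 0.0016 0 0 0 0" --pt "-0.0004 0.0016 0 0 0 0"

```text
clock: 4.95
tcp_pos: [0.5328, -0.189, 0.0537]
orientation: [1.907, 2.49, -0.003]
contact_force: [0.5, -10.0, 5.6]
grip_width: 0.0436
gripper_force: 19.7
```

Emit:
step_arm --pt "-0.0008 0.0032 0 0 0 0" --pt "-0.0016 0.0064 0 0 0 0" --pt "-0.0016 0.0064 0 0 0 0" --pt "-0.0016 0.0064 0 0 0 0"

```text
clock: 5.28
tcp_pos: [0.5326, -0.1888, 0.0537]
orientation: [1.908, 2.485, -0.005]
contact_force: [4.7, -17.9, 2.3]
grip_width: 0.0438
gripper_force: 21.0
```

Run:
```python
from h import *
o=save("wrist","w3"); print(o["clock"],o["tcp_pos"],o["orientation"],o["contact_force"])
K=cam("wrist",o); T=K[1]
j=np.array([.5296,-.1955]);a=np.radians(-74.8);Rj=np.array([[np.cos(a),-np.sin(a)],[np.sin(a),np.cos(a)]])
print("tcp in jig",Rj.T@(o["tcp_pos"][:2]-j))
im=cv2.imread("pics/w3_raw.png"); print(proj(K,np.r_[j+Rj@[-.030,.008],.056]))
u,v=proj(K,np.r_[j+Rj@[-.030,.004],.056])[0].astype(int)
cv2.imwrite("pics/w3c.png",cv2.resize(im[max(0,v-60):v+70,max(0,u-80):u+80],None,fx=4.6,fy=4.6,interpolation=cv2.INTER_CUBIC))
```

```text
5.2833 [ 0.5326 -0.1888  0.0537] [ 1.9079  2.4851 -0.0055] [  4.684  -17.8984   2.3324]
tcp in jig [-0.0057  0.0047]
[[269.3237 207.6188]]
```

View pics/w3c.png

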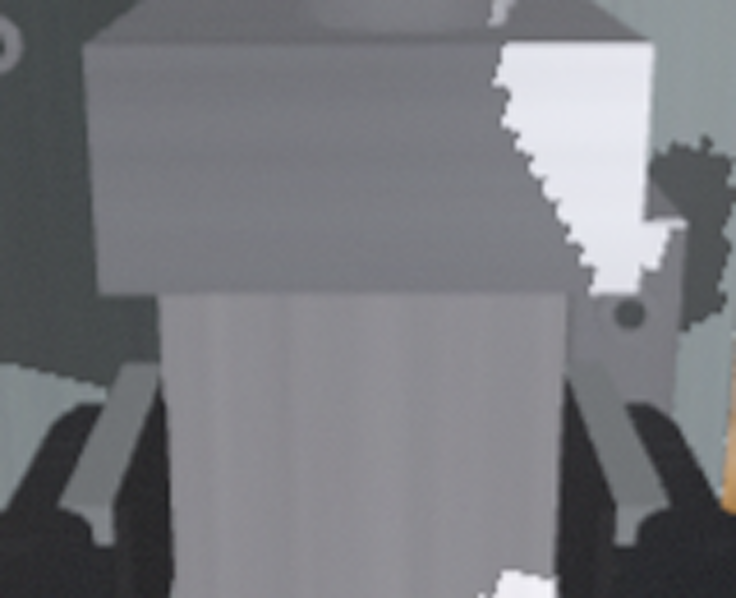

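The block's face is flush with the guide wall (force rose with no motion) and there is a gap of about 3 mm to the fence. Sliding along to the fence.

Emit:
step_arm --pt "0.0013 -0.005 0 0 0 0" --pt "0.0035 -0.0042 0 0 0 0" --pt "0.0055 -0.0036 0 0 0 0" --pt "0.0077 -0.003 0 0 0 0" --pt "0.0077 -0.003 0 0 0 0"

```text
clock: 5.75
tcp_pos: [0.5335, -0.1886, 0.0535]
orientation: [1.912, 2.492, -0.011]
contact_force: [-7.3, -13.1, 15.3]
grip_width: 0.0436
gripper_force: 22.5
```

Emit:
step_arm --pt "0.002 0.0005 0 0 0 0" --pt "0.004 0.001 0 0 0 0" --pt "0.004 0.001 0 0 0 0"

```text
clock: 6.0
tcp_pos: [0.5338, -0.1885, 0.0534]
orientation: [-1.912, -2.491, 0.016]
contact_force: [-12.8, -13.9, 22.8]
grip_width: 0.0433
gripper_force: 23.3
```

Emit:
step_arm --pt "0.002 0.0005 0 0 0 0" --pt "0.004 0.001 0 0 0 0" --pt "0.004 0.001 0 0 0 0"

```text
clock: 6.25
tcp_pos: [0.5356, -0.188, 0.0534]
orientation: [-1.911, -2.49, 0.018]
contact_force: [-14.9, -12.5, 23.9]
grip_width: 0.0436
gripper_force: 23.4
```

Emit:
step_arm --pt "0.002 0.0005 0.001 0 0 0" --pt "0.004 0.001 0.002 0 0 0" --pt "0.004 0.001 0.002 0 0 0"

```text
clock: 6.5
tcp_pos: [0.5373, -0.1875, 0.0534]
orientation: [-1.911, -2.489, 0.018]
contact_force: [-14.2, -12.4, 14.5]
grip_width: 0.0436
gripper_force: 22.6
```

Emit:
step_arm --pt "0.002 0.0005 0 0 0 0" --pt "0.004 0.001 0 0 0 0" --pt "0.004 0.001 0 0 0 0"

```text
clock: 6.75
tcp_pos: [0.5374, -0.1876, 0.0533]
orientation: [-1.909, -2.486, 0.024]
contact_force: [-19.5, -14.4, 20.4]
grip_width: 0.0436
gripper_force: 23.8
```

Emit:
step_arm --pt "0.002 0.0005 0 0 0 0" --pt "0.004 0.001 0 0 0 0" --pt "0.004 0.001 0 0 0 0"

```text
clock: 7.0
tcp_pos: [0.5375, -0.1875, 0.0531]
orientation: [-1.908, -2.482, 0.029]
contact_force: [-25.0, -14.1, 27.8]
grip_width: 0.0435
gripper_force: 25.6
```

Emit:
step_arm --pt "-0.002 -0.002 0 0 0 0" --pt "-0.005 -0.004 0 0 0 0" --pt "-0.007 -0.006 0 0 0 0" --pt "-0.007 -0.006 0 0 0 0" --pt "-0.007 -0.006 0 0 0 0"

```text
clock: 7.42
tcp_pos: [0.5372, -0.1877, 0.0531]
orientation: [-1.908, -2.487, 0.016]
contact_force: [-13.7, -8.1, 14.2]
grip_width: 0.0434
gripper_force: 23.0
```

Emit:
step_arm --pt "0 0 0 0 0 0" --pt "0 0 0 0 0 0" --pt "0 0 0 0 0 0" --jaw 0.3

```text
clock: 7.67
tcp_pos: [0.5436, -0.183, 0.0536]
orientation: [-1.906, -2.497, -0.002]
contact_force: [-0.7, -0.8, 0.1]
grip_width: 0.0598
gripper_force: 0.0
```

Run:
```python
from h import *
o=save("wrist","w4"); print(o["clock"],o["tcp_pos"],o["orientation"],o["contact_force"],o["grip_width"])
im=cv2.imread("pics/w4_raw.png")
cv2.imwrite("pics/w4c.png",cv2.resize(im[145:280,189:349],None,fx=4.4,fy=4.4,interpolation=cv2.INTER_CUBIC))
```

```text
7.6667 [ 0.5436 -0.183   0.0536] [-1.9062 -2.497  -0.0017] [-0.7295 -0.8018  0.0658] 0.05975865643698503
```

View pics/w4c.png

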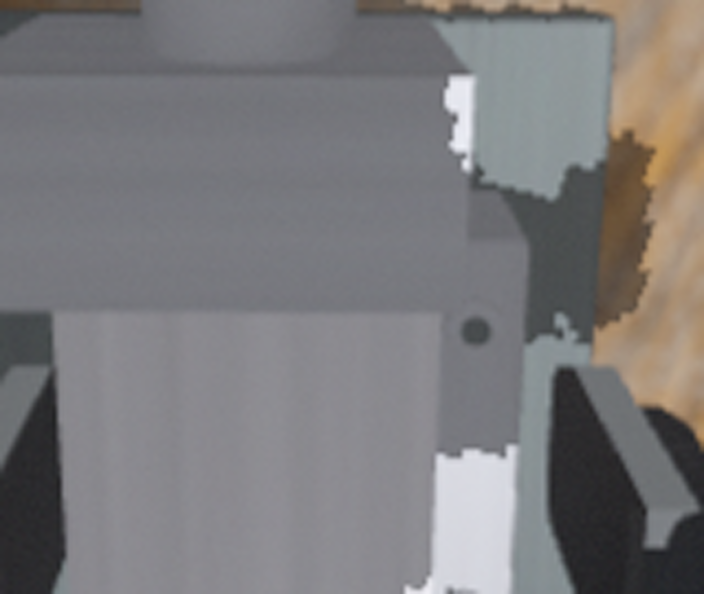

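Emit:
step_arm --pt "0.004 0.001 0 0 0 0" --pt "0.008 0.002 0 0 0 0" --pt "0.0129 0.0035 0 0 0 0" --pt "0.0129 0.0035 0 0 0 0"

```text
clock: 8.05
tcp_pos: [0.5443, -0.1831, 0.0523]
orientation: [-1.903, -2.486, 0.016]
contact_force: [-16.4, -2.7, 11.8]
grip_width: 0.0597
gripper_force: 8.4
```

Emit:
step_arm --pt "-0.007 -0.002 0 0 0 0" --pt "-0.014 -0.0038 0 0 0 0" --pt "-0.0225 -0.006 0 0 0 0" --pt "-0.0225 -0.006 0 0 0 0"

```text
clock: 8.38
tcp_pos: [0.537, -0.1853, 0.0536]
orientation: [-1.907, -2.496, -0.0]
contact_force: [-0.2, 0.4, 0.3]
grip_width: 0.0598
gripper_force: 0.0
```

Emit:
step_arm --pt "0.006 -0.022 0 0 0 0" --pt "0.012 -0.044 0 0 0 0" --pt "0.018 -0.066 0 0 0 0" --pt "0.0235 -0.086 0 0 0 0" --pt "0.0235 -0.086 0 0 0 0"

```text
clock: 8.8
tcp_pos: [0.5522, -0.2417, 0.0535]
orientation: [1.912, 2.49, -0.002]
contact_force: [-1.2, -0.6, 0.0]
grip_width: 0.0596
gripper_force: 0.0
```

Emit:
step_arm --pt "0 0 0 0 0 0" --pt "0 0 0 0 0 0" --pt "0 0 0 0 0 0" --pt "0 0 0 0 0 0" --pt "0 0 0 0 0 0" --jaw 1

```text
clock: 9.22
tcp_pos: [0.5516, -0.2361, 0.0537]
orientation: [-1.906, -2.497, -0.0]
contact_force: [-0.1, -0.2, 0.2]
grip_width: 0.0003
gripper_force: 0.0
```

Emit:
step_arm --pt "-0.0025 0.009 0 0 0 0" --pt "-0.0044 0.016 0 0 0 0" --pt "-0.006 0.022 0 0 0 0" --pt "-0.0074 0.027 0 0 0 0" --pt "-0.0088 0.032 0 0 0 0"

```text
clock: 9.63
tcp_pos: [0.5476, -0.2218, 0.0543]
orientation: [1.905, 2.49, -0.004]
contact_force: [5.2, -17.1, -3.7]
grip_width: 0.0002
gripper_force: 8.9
```

Emit:
step_arm --pt "-0.0005 0.002 0 0 0 0" --pt "-0.001 0.004 0 0 0 0" --pt "-0.001 0.004 0 0 0 0"

```text
clock: 9.88
tcp_pos: [0.5475, -0.2219, 0.0547]
orientation: [1.907, 2.485, -0.005]
contact_force: [5.1, -14.8, -3.4]
grip_width: 0.0002
gripper_force: 8.0
```

Emit:
step_arm --pt "0.0033 -0.012 0 0 0 0" --pt "0.0066 -0.024 0.02 0 0 0" --pt "0.0066 -0.024 0.08 0 0 0" --pt "0.0066 -0.024 0.145 0 0 0" --pt "0.0066 -0.024 0.21 0 0 0"

```text
clock: 10.3
tcp_pos: [0.549, -0.2288, 0.1804]
orientation: [-1.905, -2.495, -0.0]
contact_force: [1.0, -0.9, 0.1]
grip_width: 0.0
gripper_force: 0.0
```

Emit:
step_arm --pt "0.003 0.05 0.06 0 0 -0.01" --pt "0.006 0.11 0.1 0 0 -0.02" --pt "0.009 0.175 0.12 0 0 -0.03" --pt "0.012 0.24 0.12 0 0 -0.04" --pt "0.015 0.305 0.12 0 0 -0.056" --jaw 0

```text
clock: 10.72
tcp_pos: [0.5589, -0.0446, 0.2533]
orientation: [2.12, 2.316, 0.003]
contact_force: [0.8, -0.3, 0.5]
grip_width: 0.0607
gripper_force: 0.0
```

Emit:
step_arm --pt "0 0.065 0 0 0 0" --pt "0 0.13 0 0 0 0" --pt "0 0.195 0 0 0 0" --pt "0 0.26 0 0 0 0" --pt "0 0.325 0 0 0 0"

```text
clock: 11.13
tcp_pos: [0.5578, 0.1506, 0.2517]
orientation: [-2.118, -2.32, 0.0]
contact_force: [1.4, 1.0, 0.4]
grip_width: 0.0856
gripper_force: 0.0
```

Emit:
step_arm --pt "0 0.065 0 0 0 0" --pt "0 0.13 0 0 0 0" --pt "0 0.19 0 0 0 0" --pt "0 0.24 0 0 0 0" --pt "0 0.25 0 0 0 0"

```text
clock: 11.55
tcp_pos: [0.5558, 0.3058, 0.2518]
orientation: [-2.107, -2.325, -0.004]
contact_force: [-0.9, 1.2, 0.7]
grip_width: 0.0851
gripper_force: 0.0
```

Emit:
step_arm --pt "0 0 0 0 0 0" --pt "0 0 0 0 0 0" --pt "0 0 0 0 0 0"

```text
clock: 11.8
tcp_pos: [0.5591, 0.2962, 0.2513]
orientation: [2.121, 2.316, -0.002]
contact_force: [0.1, -0.6, -0.8]
grip_width: 0.0853
gripper_force: 0.0
```

Run:
```python
from h import *
o=save("wrist","w5"); print(o["clock"],o["joints"],o["tcp_pos"],o["orientation"],o["contact_force"],o["grip_width"])
```

```text
11.8 [-0.1408  0.4721 -0.6137  1.6222  0.2934  1.1419 -0.7384] [0.5591 0.2962 0.2513] [ 2.1209  2.3163 -0.0021] [ 0.1133 -0.5897 -0.7567] 0.08529503565536883
```

View pics/w5.png

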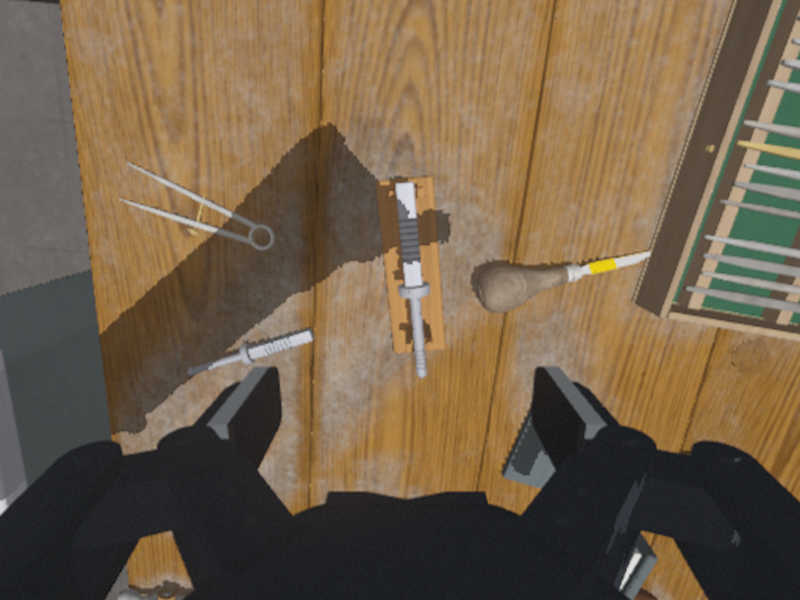

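The rod runs from handle end (404,182) to collar (414,291) to tip (421,376). The look-alike lies at (250,350).

Run:
```python
from fit import *
d=np.load("pics/w5.npz"); KE=(d["K"],d["E"])
c=lambda L:(np.array(L)+.5)/1.5625-.5
x,e=fit(KE,[(-88,0,55),(-8,0,55),(0,0,48),(74,0,48)],c([(404,183),(413,283),(414.3,295),(421.5,376)]),[.56,.25,-1.5])
print(x,np.degrees(x[2]),e)
h=np.array([np.cos(x[2]),np.sin(x[2])]); print("grip",x[:2]-.04*h,"tip",x[:2]+.074*h)
o=r.get_obs();v=o["orientation"];print(o["tcp_pos"],np.degrees(2*np.arctan2(v[1],v[0]))%360)
```

```text
[ 0.5659  0.2749 -1.3916] -79.73001599826658 [[-0.0801 -0.9332]
 [ 0.2131  1.9497]
 [-0.1553 -0.9981]
 [ 0.0259  0.0999]]
grip [0.5588 0.3143] tip [0.5791 0.2021]
[0.5593 0.296  0.2514] 95.00747525753455
```

Emit:
step_arm --pt "0 0.015 -0.04 0 0 0.015" --pt "0 0.03 -0.09 0 0 0.029" --pt "0 0.03 -0.14 0 0 0.029" --pt "0 0.03 -0.19 0 0 0.029" --pt "0 0.03 -0.2167 0 0 0.0292" --jaw 0.5

```text
clock: 12.27
tcp_pos: [0.558, 0.313, 0.1181]
orientation: [-2.013, -2.411, 0.007]
contact_force: [-0.1, -0.4, -0.9]
grip_width: 0.0428
gripper_force: 0.0
```

Emit:
step_arm --pt "0 0 0 0 0 0" --pt "0 0 0 0 0 0" --pt "0 0 0 0 0 0"

```text
clock: 12.52
tcp_pos: [0.5599, 0.316, 0.1232]
orientation: [2.012, 2.412, 0.003]
contact_force: [0.4, -0.9, -0.1]
grip_width: 0.0428
gripper_force: 0.0
```

Run:
```python
from h import *
o=save("wrist","w6"); v=o["orientation"];print(o["clock"],o["tcp_pos"],np.degrees(2*np.arctan2(v[1],v[0]))%360,v,o["grip_width"])
K=cam("wrist",o); h=np.array([np.cos(-1.3916),np.sin(-1.3916)]);c=np.array([.5659,.2749])
P=[np.r_[c+h*a,z] for a,z in((-.088,.055),(-.04,.055),(-.008,.055),(0,.061),(.074,.048))]
uv=proj(K,P);print(uv)
im=cv2.imread("pics/w6_raw.png"); u0=int(uv[:,0].mean());v0=int(uv[2,1])
print(u0,v0)
a=im[max(0,v0-100):v0+120,u0-90:u0+90]
for p in uv: cv2.drawMarker(im,tuple(int(round(q)) for q in p),(0,0,255),0,6)
b=im[max(0,v0-100):v0+120,u0-90:u0+90]
cv2.imwrite("pics/w6c.png",cv2.resize(np.hstack([a,b])[:, :],None,fx=2.2,fy=2.2,interpolation=cv2.INTER_CUBIC))
# row-wise bright extent of rod
raw=cv2.cvtColor(cv2.imread("pics/w6_raw.png"),cv2.COLOR_BGR2HSV)
for v in range(max(0,int(uv[0,1])-8),min(383,int(uv[4,1])+10),6):
    row=raw[v,u0-40:u0+40]; m=np.where(row[:,1]<60)[0]; print(v,(m.min()+u0-40,m.max()+u0-40,len(m)) if len(m) else None)
```

```text
12.5167 [0.5599 0.316  0.1232] 100.34070561183647 [2.0116 2.4119 0.0032] 0.042840812623160786
[[259.6787 145.8974]
 [259.6627 208.7906]
 [259.6531 246.5137]
 [259.6637 259.2961]
 [259.6191 324.7274]]
259 246
137 (np.int64(219), np.int64(230), 12)
143 (np.int64(219), np.int64(231), 11)
149 (np.int64(219), np.int64(297), 33)
155 (np.int64(219), np.int64(293), 38)
161 (np.int64(219), np.int64(269), 30)
167 (np.int64(219), np.int64(296), 37)
173 (np.int64(226), np.int64(295), 30)
179 (np.int64(222), np.int64(269), 25)
185 (np.int64(222), np.int64(298), 28)
191 (np.int64(224), np.int64(298), 38)
197 (np.int64(225), np.int64(298), 33)
203 (np.int64(223), np.int64(290), 25)
209 (np.int64(222), np.int64(288), 28)
215 (np.int64(226), np.int64(268), 23)
221 (np.int64(227), np.int64(287), 21)
227 (np.int64(219), np.int64(288), 22)
233 (np.int64(219), np.int64(287), 23)
239 (np.int64(219), np.int64(298), 29)
245 (np.int64(219), np.int64(298), 44)
251 (np.int64(219), np.int64(298), 46)
257 (np.int64(219), np.int64(298), 36)
263 (np.int64(219), np.int64(287), 18)
269 (np.int64(219), np.int64(265), 16)
275 (np.int64(219), np.int64(265), 24)
281 (np.int64(219), np.int64(265), 27)
287 (np.int64(234), np.int64(265), 12)
293 (np.int64(220), np.int64(264), 22)
299 (np.int64(226), np.int64(264), 20)
305 (np.int64(224), np.int64(264), 15)
311 (np.int64(255), np.int64(264), 10)
317 (np.int64(219), np.int64(298), 62)
323 (np.int64(219), np.int64(298), 80)
329 (np.int64(219), np.int64(298), 80)
```

Emit:
step_arm --pt "-0.0018 -0.0028 -0.04 0 0 0" --pt "-0.0018 -0.0028 -0.08 0 0 0" --pt "-0.0018 -0.0028 -0.115 0 0 0" --pt "-0.0018 -0.0028 -0.1337 0 0 0" --pt "-0.0018 -0.0028 -0.1337 0 0 0"

```text
clock: 12.98
tcp_pos: [0.5571, 0.3139, 0.0402]
orientation: [-2.011, -2.413, 0.003]
contact_force: [0.0, 0.2, -0.5]
grip_width: 0.0426
gripper_force: 0.0
```

Emit:
step_arm --pt "0 0 0 0 0 0" --pt "0 0 0 0 0 0"

```text
clock: 13.15
tcp_pos: [0.5587, 0.3155, 0.0432]
orientation: [2.01, 2.413, 0.004]
contact_force: [-0.0, -0.5, 0.6]
grip_width: 0.0428
gripper_force: 0.0
```

Emit:
step_arm --pt "0 0 0 0 0 0" --pt "0 0 0 0 0 0" --pt "0 0 0 0 0 0" --pt "0 0 0 0 0 0" --pt "0 0 0 0 0 0" --jaw 1 --squeeze 40

```text
clock: 13.57
tcp_pos: [0.5583, 0.3151, 0.0427]
orientation: [2.01, 2.413, 0.003]
contact_force: [-0.3, -1.2, 6.3]
grip_width: 0.0135
gripper_force: 39.6
```

Emit:
step_arm --pt "0 0 0.015 0 0 0" --pt "0 0 0.035 0 0 0" --pt "0 0 0.065 0 0 0" --pt "0 0 0.1 0 0 0" --pt "0 0 0.13 0 0 0"

```text
clock: 13.98
tcp_pos: [0.5572, 0.3148, 0.1213]
orientation: [-2.01, -2.414, 0.0]
contact_force: [0.9, 0.3, -0.6]
grip_width: 0.0132
gripper_force: 40.2
```

Emit:
step_arm --pt "-0.01 -0.04 0 0 0 0.004" --pt "-0.022 -0.09 0 0 0 0.008" --pt "-0.035 -0.145 0 0 0 0.012" --pt "-0.048 -0.2 0 0 0 0.018" --pt "-0.061 -0.255 0 0 0 0.026"

```text
clock: 14.4
tcp_pos: [0.52, 0.1604, 0.1202]
orientation: [1.908, 2.495, -0.001]
contact_force: [0.8, -0.4, -0.5]
grip_width: 0.0131
gripper_force: 40.2
```

Emit:
step_arm --pt "-0.013 -0.055 0 0 0 0" --pt "-0.026 -0.11 0 0 0 0" --pt "-0.039 -0.165 0 0 0 0" --pt "-0.052 -0.22 0 0 0 0" --pt "-0.062 -0.256 0 0 0 0"

```text
clock: 14.82
tcp_pos: [0.4824, 0.0045, 0.1199]
orientation: [1.913, 2.491, -0.004]
contact_force: [0.7, -1.3, -0.9]
grip_width: 0.0134
gripper_force: 40.2
```

Emit:
step_arm --pt "0 0 0 0 0 0" --pt "0 0 -0.02 0 0 0" --pt "0 0 -0.05 0 0 0" --pt "0 0 -0.08 0 0 0" --pt "0 0 -0.1 0 0 0"

```text
clock: 15.23
tcp_pos: [0.4834, 0.0097, 0.058]
orientation: [-1.907, -2.495, -0.0]
contact_force: [0.9, -0.6, -0.7]
grip_width: 0.0132
gripper_force: 40.2
```

Emit:
step_arm --pt "0 0 0 0 0 0" --pt "0 0 0 0 0 0" --pt "0 0 0 0 0 0" --pt "0 0 0 0 0 0"

```text
clock: 15.57
tcp_pos: [0.4846, 0.0086, 0.0602]
orientation: [1.909, 2.494, 0.002]
contact_force: [0.8, 0.3, -0.4]
grip_width: 0.0136
gripper_force: 40.2
```

Run:
```python
from h import *
o=save("wrist","w7"); v=o["orientation"];print(o["clock"],o["tcp_pos"],np.degrees(2*np.arctan2(v[1],v[0]))%360,v,o["grip_width"],o["contact_force"],o["joints"])
print("tool z",R.from_rotvec(v).as_matrix()[:,2])
h=np.array([.2588,-.9659]);n=np.array([.9659,.2588]);d=np.array([.5207,-.1269])-o["tcp_pos"][:2];print("along,lat to mouth",d@h,d@n)
save("side","s7");save("scene","c7")
```

```text
15.5667 [0.4846 0.0086 0.0602] 105.13057950708262 [1.909  2.4937 0.0018] 0.013592806533558339 [ 0.8171  0.2933 -0.3839] [ 0.3131  0.5047 -0.5597  2.1162  0.4479  0.6347 -0.2933]
tool z [ 0.0016  0.0003 -1.    ]
along,lat to mouth 0.14019742895803539 -0.00016562843654823478
```

Emit:
step_arm --pt "0 0 -0.01 0 0 0" --pt "0 0 -0.022 0 0 0" --pt "0 0 -0.0358 0 0 0" --pt "0 0 -0.0358 0 0 0" --pt "0 0 -0.0358 0 0 0"

```text
clock: 16.13
tcp_pos: [0.4831, 0.0081, 0.037]
orientation: [-1.909, -2.493, 0.002]
contact_force: [0.2, -0.0, -0.8]
grip_width: 0.0131
gripper_force: 40.2
```

Run:
```python
from h import *
o=save("wrist","w8"); save("scene","c8"); print(o["tcp_pos"],o["orientation"],o["contact_force"])
K=cam("wrist",o);h=np.array([.2588,-.9659]);t=o["tcp_pos"][:2]; m=np.array([.5207,-.1269])
P=lambda a,z:np.r_[t+h*a,z]
print("pred collar/tip/mouth wrist",proj(K,[P(.041,.044),P(.115,.044),np.r_[m,.044]]))
C=cam("scene"); q=proj(C,[P(.041,.044),P(.115,.044),np.r_[m,.044]]);print("scene",q)
a=cv2.imread("pics/w8_raw.png"); b=cv2.imread("pics/c8_raw.png")
u,v=proj(K,[np.r_[m,.044]])[0].astype(int); u=min(max(u,60),512-60); v=min(max(v,50),384-90)
ca=a[v-90 if v>90 else 0:][:180,u-60:u+60]; print("wrist crop org",u-60,max(v-90,0))
u2,v2=q[1].astype(int); cb=b[v2-40:v2+40,u2-50:u2+50]; print("scene crop org",u2-50,v2-40)
A=cv2.resize(ca,None,fx=3.3,fy=3.3,interpolation=cv2.INTER_CUBIC);B=cv2.resize(cb,None,fx=4,fy=4,interpolation=cv2.INTER_CUBIC)
o=np.zeros((600,800,3),np.uint8); o[:A.shape[0],:A.shape[1]]=A[:600]; o[:B.shape[0],400:400+B.shape[1]]=B
cv2.imwrite("pics/comp8.png",o)
```

```text
[0.4831 0.0081 0.037 ] [-1.909  -2.4931  0.0018] [ 0.1737 -0.0233 -0.7991]
pred collar/tip/mouth wrist [[262.475  324.3034]
 [262.0157 423.7729]
 [264.0345 452.2873]]
scene [[244.5729 215.0216]
 [262.5866 206.845 ]
 [268.0623 204.0661]]
wrist crop org 204 204
scene crop org 212 166
```

View pics/comp8.png

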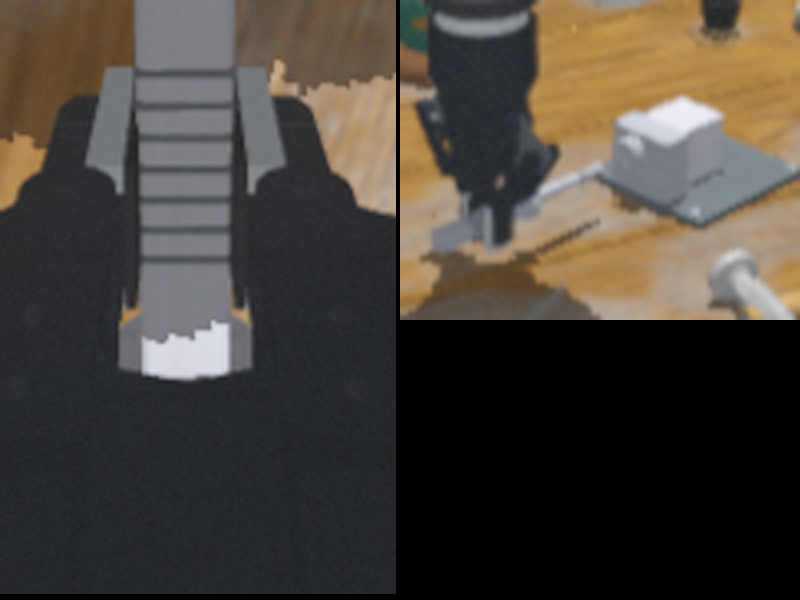

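The scene crop shows the rod level in the jaws with its tip at raw (263,208), against a predicted (262.6,206.8). The lip is just ahead at raw (269,203), and the block is flush with the wall. Now I'll settle and enter.

Emit:
step_arm --pt "0 0 0 0 0 0" --pt "0 0 0 0 0 0" --pt "0 0 0 0 0 0"

```text
clock: 16.48
tcp_pos: [0.484, 0.008, 0.0381]
orientation: [1.91, 2.494, 0.0]
contact_force: [-0.8, -0.6, -1.2]
grip_width: 0.0132
gripper_force: 40.2
```

```bash
cat > al.py <<'E'
from h import *
o=r.get_obs(); v=o["orientation"]
h=np.array([.2588,-.9659]);n=np.array([.9659,.2588]);d=np.array([.5207,-.1269])-o["tcp_pos"][:2]
print(o["clock"],o["tcp_pos"],np.degrees(2*np.arctan2(v[1],v[0]))%360,"toolz",R.from_rotvec(v).as_matrix()[:2,2],"along %.4f lat %.4f"%(d@h,d@n),"F along %.1f lat %.1f z %.1f"%(o["contact_force"][:2]@h,o["contact_force"][:2]@n,o["contact_force"][2]),o["moment"])
E
python3 al.py
```

```text
16.4833 [0.484  0.008  0.0381] 105.10053874915019 toolz [ 0.0005 -0.    ] along 0.1398 lat 0.0005 F along 0.3 lat -0.9 z -1.2 [-0.0076  0.0016 -0.0706]
```

Emit:
step_arm --pt "0.003 -0.008 0.001 0 0 0" --pt "0.0058 -0.018 0.001 0 0 0" --pt "0.0084 -0.028 0.001 0 0 0" --pt "0.0111 -0.038 0.001 0 0 0" --pt "0.0138 -0.048 0.001 0 0 0"

```text
clock: 16.9
tcp_pos: [0.4923, -0.0219, 0.0385]
orientation: [1.911, 2.493, -0.0]
contact_force: [0.3, 0.6, -0.1]
grip_width: 0.0132
gripper_force: 40.2
```

Emit:
step_arm --pt "0 0 0 0 0 0" --pt "0 0 0 0 0 0"

```text
clock: 17.07
tcp_pos: [0.4922, -0.0214, 0.0384]
orientation: [-1.912, -2.493, -0.0]
contact_force: [-0.8, 0.3, -0.6]
grip_width: 0.0134
gripper_force: 40.2
```

```bash
python3 al.py
```

```text
17.0667 [ 0.4922 -0.0214  0.0384] 105.02552813789583 toolz [0. 0.] along 0.1093 lat 0.0002 F along -0.4 lat -0.7 z -0.6 [ 0.0662 -0.0075  0.0264]
```

Emit:
step_arm --pt "0.0016 -0.005 0.0005 0 0 0" --pt "0.003 -0.01 0.0005 0 0 0" --pt "0.0044 -0.015 0.0005 0 0 0" --pt "0.0057 -0.02 0.0005 0 0 0" --pt "0.0068 -0.024 0.0005 0 0 0"

```text
clock: 17.48
tcp_pos: [0.4963, -0.0355, 0.0388]
orientation: [1.91, 2.494, -0.0]
contact_force: [0.5, -0.4, -1.4]
grip_width: 0.0133
gripper_force: 40.2
```

Emit:
step_arm --pt "0.0016 -0.006 0 0 0 0" --pt "0.0032 -0.012 0 0 0 0" --pt "0.0048 -0.018 0 0 0 0" --pt "0.0065 -0.024 0 0 0 0"

```text
clock: 17.82
tcp_pos: [0.5002, -0.05, 0.0388]
orientation: [1.91, 2.494, -0.0]
contact_force: [0.4, -0.1, -1.0]
grip_width: 0.0131
gripper_force: 40.2
```

```bash
python3 al.py
```

```text
17.8167 [ 0.5002 -0.05    0.0388] 105.09672336269661 toolz [ 0. -0.] along 0.0796 lat -0.0001 F along 0.2 lat 0.3 z -1.0 [-0.034   0.0373 -0.0538]
```

Emit:
step_arm --pt "0.0022 -0.008 0 0 0 0" --pt "0.0043 -0.016 0 0 0 0" --pt "0.0064 -0.024 0 0 0 0"

```text
clock: 18.07
tcp_pos: [0.5041, -0.0645, 0.0388]
orientation: [1.91, 2.494, -0.0]
contact_force: [0.5, -0.9, -0.7]
grip_width: 0.0136
gripper_force: 40.2
```

Emit:
step_arm --pt "0.0016 -0.006 0 0 0 0" --pt "0.0032 -0.012 0 0 0 0" --pt "0.0048 -0.018 0 0 0 0" --pt "0.0065 -0.024 0 0 0 0"

```text
clock: 18.4
tcp_pos: [0.5079, -0.0787, 0.0388]
orientation: [-1.91, -2.494, -0.0]
contact_force: [0.5, -0.4, -0.3]
grip_width: 0.0131
gripper_force: 40.2
```

```bash
python3 al.py
```

```text
18.4 [ 0.5079 -0.0787  0.0388] 105.10562157378885 toolz [-0.      0.0001] along 0.0499 lat -0.0001 F along 0.5 lat 0.4 z -0.3 [-0.0119 -0.0099  0.0082]
```

9 mm to go; creeping in until the collar stops.

Emit:
step_arm --pt "0.0009 -0.0032 0 0 0 0" --pt "0.0017 -0.0064 0 0 0 0" --pt "0.0026 -0.0097 0 0 0 0" --pt "0.0026 -0.0097 0 0 0 0"

```text
clock: 18.73
tcp_pos: [0.5095, -0.0845, 0.0388]
orientation: [1.911, 2.494, -0.0]
contact_force: [-0.3, -0.3, -1.3]
grip_width: 0.0129
gripper_force: 40.2
```

Emit:
step_arm --pt "0.0004 -0.0016 0 0 0 0" --pt "0.0009 -0.0032 0 0 0 0" --pt "0.0009 -0.0032 0 0 0 0"

```text
clock: 18.98
tcp_pos: [0.51, -0.0862, 0.0388]
orientation: [1.91, 2.494, -0.0]
contact_force: [0.2, 0.1, -1.0]
grip_width: 0.013
gripper_force: 40.2
```

Emit:
step_arm --pt "0.0004 -0.0016 0 0 0 0" --pt "0.0009 -0.0032 0 0 0 0" --pt "0.0009 -0.0032 0 0 0 0"

```text
clock: 19.23
tcp_pos: [0.5103, -0.0875, 0.0388]
orientation: [-1.91, -2.494, -0.001]
contact_force: [0.1, 1.9, -0.6]
grip_width: 0.0132
gripper_force: 40.3
```

```bash
python3 al.py
```

```text
19.2333 [ 0.5103 -0.0875  0.0388] 105.11890958513445 toolz [-0.0002  0.0007] along 0.0407 lat -0.0002 F along -1.8 lat 0.6 z -0.6 [ 0.3591  0.1068 -0.0402]
```

Emit:
step_arm --pt "0.0004 -0.0016 0 0 0 0" --pt "0.0009 -0.0032 0 0 0 0" --pt "0.0009 -0.0032 0 0 0 0" --pt "0.0009 -0.0032 0 0 0 0"

```text
clock: 19.57
tcp_pos: [0.5104, -0.0876, 0.0387]
orientation: [-1.907, -2.494, -0.002]
contact_force: [-2.5, 7.5, 1.6]
grip_width: 0.0131
gripper_force: 40.6
```

Emit:
step_arm --pt "0.0004 -0.0016 0 0 0 0" --pt "0.0004 -0.0016 0 0 0 0" --pt "0.0004 -0.0016 0 0 0 0"

```text
clock: 19.82
tcp_pos: [0.5103, -0.0876, 0.0387]
orientation: [-1.905, -2.494, -0.003]
contact_force: [-4.2, 8.7, 2.0]
grip_width: 0.013
gripper_force: 40.7
```

```bash
python3 al.py
```

```text
19.8167 [ 0.5103 -0.0876  0.0387] 105.24985911873554 toolz [-0.0015  0.0034] along 0.0407 lat -0.0002 F along -9.5 lat -1.8 z 2.0 [ 1.8172  0.7475 -0.0741]
```

Emit:
step_arm --pt "-0.0013 0.005 0 0 0 0" --pt "-0.0027 0.01 0 0 0 0" --pt "-0.0046 0.017 0 0 0 0" --pt "-0.0069 0.026 0 0 0 0" --pt "-0.0096 0.036 0 0 0 0"

```text
clock: 20.23
tcp_pos: [0.5055, -0.0693, 0.0388]
orientation: [1.911, 2.493, -0.0]
contact_force: [0.5, 1.0, -1.1]
grip_width: 0.0129
gripper_force: 40.2
```

```bash
python3 al.py
```

```text
20.2333 [ 0.5055 -0.0693  0.0388] 105.0589784194235 toolz [ 0.0003 -0.0004] along 0.0596 lat -0.0002 F along -0.8 lat 0.7 z -1.1 [ 0.0623 -0.0213 -0.0258]
```

Emit:
step_arm --pt "-0.0032 0.012 0 0 0 0" --pt "-0.0067 0.025 0 0 0 0" --pt "-0.0102 0.038 0 0 0 0" --pt "-0.0137 0.051 0 0 0 0" --pt "-0.0172 0.064 0 0 0 0"

```text
clock: 20.65
tcp_pos: [0.4949, -0.0299, 0.0388]
orientation: [-1.91, -2.495, -0.0]
contact_force: [0.4, 0.5, -1.1]
grip_width: 0.0134
gripper_force: 40.2
```

Emit:
step_arm --pt "-0.0035 0.013 0 0 0 0" --pt "-0.007 0.026 0 0 0 0" --pt "-0.0105 0.039 0 0 0 0" --pt "-0.014 0.052 0 0 0 0" --pt "-0.0174 0.065 0 0 0 0"

```text
clock: 21.07
tcp_pos: [0.4845, 0.0089, 0.0388]
orientation: [1.91, 2.494, 0.0]
contact_force: [0.5, -0.2, -0.0]
grip_width: 0.0131
gripper_force: 40.2
```

```bash
python3 al.py
python3 - <<'E'
from h import *
# screen: look for plate in initial scene & side images
for n,box in (("scene",(145,150,195,215)),("side",(290,135,325,200))):
    im=cv2.imread(f"pics/{n}_raw0.png"); g=cv2.cvtColor(im,cv2.COLOR_BGR2GRAY)
    u0,v0,u1,v1=box
    print(n); 
    for v in range(v0,v1,2): print(v,' '.join('%3d'%x for x in g[v,u0:u1:1 if n=="side" else 1]))
E
```

```text
21.0667 [0.4845 0.0089 0.0388] 105.10474927915966 toolz [0. 0.] along 0.1405 lat -0.0002 F along 0.3 lat 0.5 z -0.0 [-0.0017 -0.0603 -0.0114]
scene
150 146 146 146 146 144 146 146 146 147 147 147 147 147 148 147 147 146 145 145 145 146 146 146 146 147 147 146 146 146 145 146 147 147 147 148 147 148 148 148 147 147 145 146 147 146 145 147 146 146 146
152 145 145 147 145 146 145 146 146 146 147 147 147 147 148 147 146 147 147 147 145 145 145 146 146 147 146 147 147 147 147 146 148 147 147 148 147 147 147 148 148 146 145 147 146 148 146 146 145 146 146
154 146 145 146 147 146 146 148 147 146 146 147 147 149 147 147 146 147 147 147 145 147 147 147 146 147 148 148 147 148 147 146 145 147 149 146 147 148 147 147 146 147 146 146 146 146 147 146 147 146 147
156 146 146 146 145 147 147 146 146 145 145 146 146 146 146 147 147 146 147 146 148 147 148 148 146 147 147 146 146 146 147 147 146 148 146 146 147 146 146 146 147 145 147 146 145 144 144 145 147 147 147
158 145 146 146 146 148 145 144 145 145 146 146 147 147 145 145 147 147 147 147 148 147 148 146 145 143 146 146 145 145 145 143 141 126 
[... 9836 characters left out ...]
 103  92  79  77  77  71  67  69  86  95 100  94  99  99 101 100 100 102  99 102 105 115 115 123 122 120 114 109 106 108 108
193 108 111 112 112 110  91  82  76  83  81  78  79  82  81  75  77  79  80  77  73  76  80  80  81  88  93 101 107 115 113 114 106 103 100 105
195 100 102 101 107 102  95  86  78  82  86  80  80  78  75  74  70  75  67  67  65  60  63  67  69  72  81  93  94 101 105 102 103  97  99 100
197  89  95  98 100 103 105 100 100 104 104 102 102 103 100 109 108 110 110 107 103 102 106 109 112 116 114 113 106 105  97  90  94  91  88  91
199  91  91 100 108 111 109 105 106 107 111 109 112 109 112 109 113 112 111 112 113 110 112 114 120 121 119 115 113 112 108 104  93  89  83  84
```

Emit:
step_arm --pt "-0.003 0.01 0.04 0 0 0" --pt "-0.003 0.01 0.1 0 0 0" --pt "0 0.02 0.16 0 0 0" --pt "0.02 0.04 0.215 0 0 0" --pt "0.04 0.055 0.27 0 0 0"

```text
clock: 21.48
tcp_pos: [0.5081, 0.042, 0.2026]
orientation: [-1.91, -2.494, 0.0]
contact_force: [1.0, 0.8, -1.1]
grip_width: 0.0134
gripper_force: 40.2
```

Emit:
step_arm --pt "0.03 0.02 0.04 0 0 0" --pt "0.06 0.04 0.08 0 0 0" --pt "0.09 0.06 0.115 0 0 0" --pt "0.12 0.08 0.115 0 0 0" --pt "0.15 0.1 0.115 0 0 0"

```text
clock: 21.9
tcp_pos: [0.6001, 0.1023, 0.2715]
orientation: [1.91, 2.492, 0.003]
contact_force: [-0.1, 0.3, -1.1]
grip_width: 0.0132
gripper_force: 40.2
```

Emit:
step_arm --pt "0 0 0 0 0 0" --pt "0 0 0 0 0 0" --pt "0 0 0 0 0 0"

```text
clock: 22.15
tcp_pos: [0.5978, 0.101, 0.2691]
orientation: [-1.909, -2.494, 0.002]
contact_force: [-0.3, -0.4, -0.6]
grip_width: 0.0134
gripper_force: 40.2
```

Run:
```python
from h import *
o=save("wrist","w9"); v=o["orientation"];print(o["clock"],o["tcp_pos"],o["joints"],o["grip_width"])
for uv in((169.4,172.7),): print("scene cross",onplane(cam("scene"),uv,.13))
K=cam("wrist",o)
S=np.array([.710,.117])
uv=proj(K,[np.r_[S,.13],np.r_[S,.169],np.r_[S,.01]]);print(uv)
im=cv2.imread("pics/w9_raw.png");hsv=cv2.cvtColor(im,cv2.COLOR_BGR2HSV)
u,v=uv[0].astype(int); u0,v0=max(u-75,0),max(v-60,0)
s=hsv[v0:v+66:3,u0:u+75:2,1];b=hsv[v0:v+66:3,u0:u+75:2,2]
print(u0,v0)
for k,(rs,rb) in enumerate(zip(s,b)): print(v0+3*k,''.join(('#' if y>140 else '+' if y>90 else 'o' if y>50 else '@') if x<75 else '.' for x,y in zip(rs,rb)))
```

```text
22.15 [0.5978 0.101  0.2691] [ 0.2389  0.4245 -0.6779  1.6629  0.2859  1.1574 -0.2483] 0.013362924764929954
scene cross [0.7079 0.1176 0.13  ]
[[370.3815 196.8617]
 [387.4427 209.6939]
 [338.202  172.6587]]
295 136
136 ......................##############.##..#.................................
139 ....................###################....................................
142 ...................##o++++############.....................................
145 ....................+ooooooo######..##.#...................................
148 ....................o+ooooooo++####.#......................................
151 ...................oooooooooo+#+++.#.......................................
154 ..................o+oooooooo+#####++.......................................
157 .................oooooooooo+########+++....................................
160 ................o+oooooooo+########+#+#+++.................................
163 ...............o+ooooooooo#+###++#+#+#+++++................................
166 ..............oooooooooo+#+###+##+####+++++ooo.............................
169 .
[... 1774 characters left out ...]
................+++++###oo+#++..............................
238 @@..............................+++###oo++++...............................
241 o@...............................o###o+++++................................
244 @@@...............................ooo+++++...................#.............
247 @@@.................................++#++.....................##...........
250 @@@@.................................+++...................................
253 @@@@.......................................................................
256 @@@@@......................................................................
259 @@@@@@@....................................................................
```

Run:
```python
from fit import *
d=np.load("pics/w9.npz"); KE=(d["K"],d["E"])
a=onplane(KE,(405,181),.169);b=onplane(KE,(363,241),.169);print(a,b,np.linalg.norm(a-b),(a+b)/2,"face yaw",np.degrees(np.arctan2(*(b-a)[[1,0]]))-90)
f=[onplane(KE,p,.01) for p in((331,139),(311,191),(343,211))];print("foot pts",f)
# joint fit
x,e=fit(KE,[(0,-39,169),(0,39,169),(0,39,91)],[(405,181),(363,241),(343,211)],[.71,.117,0]);print(x,np.degrees(x[2]),e)
print("reproj foot corners",proj(KE,[np.r_[x[:2]+np.array([[np.cos(x[2]),-np.sin(x[2])],[np.sin(x[2]),np.cos(x[2])]])@np.array(p),.01] for p in((-.023,-.045),(-.023,.045),(.047,.045))]))
S=x; h=np.array([np.cos(x[2]),np.sin(x[2])]); 
C=cam("scene");print("scene cross reproj",proj(C,[np.r_[x[:2],.13]]))
t=x[:2]-h*(.025+.1147);print("TCP target",t,"z",.13-.0053)
```

```text
[0.7146 0.1456 0.169 ] [0.7    0.0825 0.169 ] 0.06473830236744203 [0.7073 0.114  0.169 ] face yaw -193.0186838201683
foot pts [array([0.6839, 0.1601, 0.01  ]), array([0.6803, 0.0802, 0.01  ]), array([0.737 , 0.0628, 0.01  ])]
[0.7081 0.115  2.9618] 169.69665179744362 [[ 4.1858 -8.3637]
 [-1.1241  5.8367]
 [-4.4286  5.387 ]]
reproj foot corners [[366.2201 152.5163]
 [334.9139 206.3731]
 [293.7202 187.187 ]]
scene cross reproj [[170.1955 172.5211]]
TCP target [0.8455 0.09  ] z 0.1247
```

Run:
```python
from fit import *
d=np.load("pics/w9.npz"); KE=(d["K"],d["E"])
x,e=fit(KE,[(0,39,169),(0,-39,169),(0,-39,91),(0,39,91),(-23,-45,10)],[(415,179),(367,246),(341,210),(377,157),(308,193)],[.71,.117,-.2]);print(x,np.degrees(x[2]),e)
Rz=np.array([[np.cos(x[2]),-np.sin(x[2])],[np.sin(x[2]),np.cos(x[2])]])
C=cam("scene")
for p in((0,39,169),(0,-39,169),(0,-39,91),(0,39,91),(0,0,130)):
    p=np.array(p)/1000; print(p,proj(C,[np.r_[x[:2]+Rz@p[:2],p[2]]]))
h=Rz[:,0]; t=x[:2]-h*(.025+.1147);print("TCP target",t)
```

```text
[ 0.7121  0.116  -0.2342] -13.416819011555061 [[ 0.9811 -5.2181]
 [-2.6374 -0.0525]
 [-0.5304  5.6782]
 [ 1.0716  2.2326]
 [ 1.7753 -0.5497]]
[0.    0.039 0.169] [[155.2013 161.5954]]
[ 0.    -0.039  0.169] [[181.0664 159.1057]]
[ 0.    -0.039  0.091] [[183.1585 182.2722]]
[0.    0.039 0.091] [[158.0519 185.028 ]]
[0.   0.   0.13] [[169.4801 172.1559]]
TCP target [0.5762 0.1484]
```

Emit:
step_arm --pt "-0.01 0.01 0 0 0 0.03" --pt "-0.02 0.02 0 0 0 0.064" --pt "-0.03 0.03 0 0 0 0.098" --pt "-0.04 0.04 0 0 0 0.134" --pt "-0.05 0.05 0 0 0 0.17"

```text
clock: 22.62
tcp_pos: [0.5677, 0.1304, 0.2697]
orientation: [1.178, 2.912, -0.002]
contact_force: [-0.4, 0.5, 0.2]
grip_width: 0.0132
gripper_force: 40.2
```

Emit:
step_arm --pt "-0.01 0.01 0 0 0 0.036" --pt "-0.02 0.02 0 0 0 0.072" --pt "-0.03 0.03 0 0 0 0.108" --pt "-0.04 0.038 0 0 0 0.142" --pt "-0.046 0.044 0 0 0 0.1717"

```text
clock: 23.03
tcp_pos: [0.5398, 0.1571, 0.2697]
orientation: [-0.358, -3.121, 0.002]
contact_force: [-0.5, -0.3, -0.7]
grip_width: 0.0132
gripper_force: 40.2
```

Emit:
step_arm --pt "0 0 -0.04 0 0 0" --pt "0 0 -0.09 0 0 0" --pt "0 0 -0.15 0 0 0" --pt "0 0 -0.2 0 0 0" --pt "0 0 -0.24 0 0 0"

```text
clock: 23.45
tcp_pos: [0.5396, 0.1558, 0.1235]
orientation: [-0.368, -3.118, 0.003]
contact_force: [-0.3, -0.4, -1.2]
grip_width: 0.0132
gripper_force: 40.2
```

Emit:
step_arm --pt "0 0 0 0 0 0" --pt "0 0 0 0 0 0" --pt "0 0 0 0 0 0" --pt "0 0 0 0 0 0"

```text
clock: 23.78
tcp_pos: [0.5422, 0.1579, 0.1279]
orientation: [0.367, 3.117, 0.002]
contact_force: [-0.3, 0.4, -1.1]
grip_width: 0.0131
gripper_force: 40.2
```

```bash
cat > sc.py <<'E'
from h import *
o=r.get_obs(); v=o["orientation"];a=np.radians(-13.4);h=np.array([np.cos(a),np.sin(a)]);n=np.array([-h[1],h[0]])
M=R.from_rotvec(v).as_matrix(); d=np.array([.710,.1168])-o["tcp_pos"][:2]
print(o["clock"],o["tcp_pos"],"yaw",np.degrees(np.arctan2(M[1,0],M[0,0]))%360,"toolz",M[:2,2],"gap %.4f lat %.4f"%(d@h-.1147,d@n),o["grip_width"],o["joints"],abs(o["qvel"]).max())
E
python3 sc.py
```

```text
23.7833 [0.5422 0.1579 0.1279] yaw 166.58668583979536 toolz [0.0032 0.0008] gap 0.0580 lat -0.0012 0.013095998381531105 [ 0.2414  0.5794 -0.8385  1.8852  0.5402  0.9159  0.4798] 0.00302405020934137
```

Emit:
step_arm --pt "0.01 -0.003 -0.002 0 0 0" --pt "0.022 -0.006 -0.004 0 0 0" --pt "0.034 -0.0095 -0.0053 0 0 0" --pt "0.045 -0.0125 -0.0053 0 0 0" --pt "0.053 -0.0147 -0.0053 0 0 0"

```text
clock: 24.2
tcp_pos: [0.5743, 0.1481, 0.1226]
orientation: [0.368, 3.12, 0.0]
contact_force: [0.3, -0.2, -1.5]
grip_width: 0.0135
gripper_force: 40.2
```

Emit:
step_arm --pt "0 0 0 0 0 0" --pt "0 0 0 0 0 0" --pt "0 0 0 0 0 0" --pt "0 0 0 0 0 0" --pt "0 0 0 0 0 0"

```text
clock: 24.62
tcp_pos: [0.5726, 0.1489, 0.1226]
orientation: [-0.365, -3.12, 0.0]
contact_force: [-0.0, -0.2, -0.4]
grip_width: 0.0134
gripper_force: 40.2
```

```bash
python3 sc.py
python3 - <<'E'
from h import *
o=save("scene","c10");save("side","s10"); t=o["tcp_pos"]; M=R.from_rotvec(o["orientation"]).as_matrix()
tip=t-M[:,0]*.1147-M[:,2]*.0053; col=t-M[:,0]*.0407-M[:,2]*.0053; print("tip",tip)
C=cam("scene");S=cam("side");cr=[.710,.1168,.13]
print("scene collar,tip,cross",proj(C,[col,tip,cr]).ravel(),"side",proj(S,[col,tip,cr]).ravel())
g=cv2.cvtColor(cv2.imread("pics/c10_raw.png"),cv2.COLOR_BGR2GRAY)
for v in range(156,190,2): print(v,' '.join('%3d'%x for x in g[v,140:190]))
g=cv2.cvtColor(cv2.imread("pics/s10_raw.png"),cv2.COLOR_BGR2GRAY);u,v=proj(S,[tip])[0].astype(int)
print("side",u-22,v)
for k in range(v-9,v+10,1): print(k,' '.join('%3d'%x for x in g[k,u-22:u+22]))
E
```

```text
24.6167 [0.5726 0.1489 0.1226] yaw 166.64134805608467 toolz [-0.0002 -0.0001] gap 0.0264 lat 0.0006 0.013396616677758747 [ 0.2426  0.623  -0.8188  1.8229  0.555   0.9418  0.5153] 0.0009633989242466838
tip [0.6842 0.1224 0.1279]
scene collar,tip,cross [172.3297 185.911  170.3429 176.2384 169.4403 172.4248] side [272.9374 154.489  294.5996 155.1092 302.4197 154.6891]
156 150 151 149 151 150 151 151 151 151 152 153 152 150 149 141  70  44  47  44  47  45  46  46  44  46  46  45  46  48  49  43  43  45  44  44  44  45  45  41  43  45  43  48  68 120 150 151 151 151 151
158 151 151 151 150 151 150 152 152 151 151 151 150 150 150 149 136  68  42  44  43  45  45  43  46  45  47  48  46  44  45  47  46  42  48  44  45  42  43  42  47  44  44  42  47  71 126 149 149 149 148
160 152 150 151 151 151 152 151 150 151 151 151 150 151 150 137  73  47  46  45  41  46  42  48  46  45  42  45  47  44  45  43  46  43  43  44  48  44  46  45  47  48  44  44  45  49  69 122 147 149 149
162 152 152 150 151 151 152 152 152 151 151 151 151 151 140  76  48  45  46  47  41  45  46  44  46  47  48  45  44  47 
[... 5468 characters left out ...]
 118 122 129 136 137 141 138 137 135 131 126 122 118 123 124 124 127 127 128 127 130 132 132 139 141 138 129 116  92  61  56  61  66  71  97 112 115 103  98  99
162 122 122 115 111 109 120 127 132 134 137 136 134 133 132 125 122 120 119 123 124 123 129 128 128 129 130 134 135 137 139 134 117  88  63  60  74  73  67  75  97 103  99  98  95
163 125 125 118 111 111 118 126 128 131 133 135 134 129 128 127 121 116 118 120 121 126 124 130 129 127 133 129 133 141 137 133 118  87  64  77 100  93  80  72  80  87  91  85  82
164 127 123 123 125 121 126 131 132 131 132 136 130 132 130 128 126 121 124 123 124 120 126 128 132 130 130 126 129 134 134 131 117  87  66  92 117 119  97  73  75  81  80  77  79
```

Emit:
step_arm --pt "0.0017 0 0.0017 0 0 0" --pt "0.0035 0 0.0035 0 0 0" --pt "0.0035 0 0.0035 0 0 0" --pt "0.0035 0 0.0035 0 0 0" --pt "0.0035 0 0.0035 0 0 0"

```text
clock: 25.13
tcp_pos: [0.575, 0.1486, 0.1247]
orientation: [0.367, 3.12, 0.0]
contact_force: [0.4, -0.3, -1.6]
grip_width: 0.0131
gripper_force: 40.2
```

Emit:
step_arm --pt "0 0 0 0 0 0" --pt "0 0 0 0 0 0" --pt "0 0 0 0 0 0" --pt "0 0 0 0 0 0" --pt "0 0 0 0 0 0"

```text
clock: 25.55
tcp_pos: [0.575, 0.1487, 0.1247]
orientation: [-0.366, -3.12, -0.0]
contact_force: [-0.7, 0.4, -1.0]
grip_width: 0.0131
gripper_force: 40.2
```

```bash
python3 sc.py
python3 - <<'E'
from h import *
o=save("side","s11"); s=save("scene","c11")
S=cam("side");uv=proj(S,[[.536,-.19,.056]])[0].astype(int);print(uv)
C=cam("scene");uc=proj(C,[[.536,-.19,.056]])[0].astype(int)
for a,b,p in(("s7","s11",uv),("c8","c11",uc)):
    A=[cv2.cvtColor(cv2.imread(f"pics/{n}_raw.png"),cv2.COLOR_BGR2GRAY)[p[1]-12:p[1]+22,p[0]-16:p[0]+18].astype(np.float32) for n in(a,b)]
    print(a,b,cv2.phaseCorrelate(A[0],A[1],cv2.createHanningWindow((34,34),cv2.CV_32F)),abs(A[0]-A[1]).mean())
E
```

```text
25.55 [0.575  0.1487 0.1247] yaw 166.6041290054093 toolz [-0.0001  0.    ] gap 0.0240 lat 0.0003 0.013128129878894897 [ 0.2433  0.6234 -0.8193  1.8162  0.5531  0.9474  0.519 ] 0.001319968108135095
[261 216]
s7 s11 ((0.21341205202365288, -0.0010537432830268756), 0.918588998876972) 3.120242
c8 c11 ((-0.014868645012665382, -0.10369802366766123), 0.9817056602533952) 0.9472318
```

The block hasn't moved and the rod is level and still, about 25 mm from the cross. Handing in.

```bash
python3 -c "
from bench import r
print(r.hand_in())"
```

```text
the job is handed in; nothing more can be done
None
```

Job handed in at 25.6 s: I slid the block home against wall and fence, ran the rod through the tube until its collar stopped, and drew it straight out; it is now held level and still, its tip about 24 mm (±3 mm) in front of the screen's crossing. In the before-and-after pictures the block had not moved, but no result came back from the hand-in.

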